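# Lock the last fastener of a fume extractor's filter cover

## Robot

A 6-joint arm with a two-finger parallel gripper is mounted at the origin on the work surface. World frame = base frame: x ahead of the robot, y to its left, z up, the work surface at z = 0. Lengths are in mm, angles in rad, forces in N, time in s.
With the tool pointing down it reaches from about 300 to 775 mm from the base axis. Payload 14.6 kg.
Tool frame: the origin (TCP) lies at the very end of the fingers, on their centre line; the grasp point (between the pads) lies 19 mm behind it; z points along the fingers, y is the line along which they close (so a half turn about z gives the same grasp; the last joint's range is limited). The gripper opens to 94 mm and grips with 3 to 60 N. Pads are 16 mm wide; open, the fingers measure 119 mm over their backs; the gripper's body (75 mm by 177 mm) begins 78 mm behind the grasp point.
Start: joints at [-1.376, 0.3, 1.521, -0, 1.321, -0.067], TCP at [142.344, -531.251, 205.446] pointing down, gripper open.
Joint ranges: [-3.03, 3.03], [-0.79, 2.21], [0.23, 2.52], [-1.04, 4.18], [0, 3.07], [-2.55, 2.55]. Speed limits (rad/s): [2.22, 2.22, 2.57, 3.14, 3.14, 3.14].

## Interface

Orientations are given as [roll, pitch, yaw] about the fixed x, y, z axes, in that order (R = Rz(yaw) Ry(pitch) Rx(roll)).
In Python, from cell import manip gives the robot as it stands.
- The arm moves only by the tool servo_tool, never from a script. Its argument "motion" is a list that holds one entry, the list of rows, each a list of 7 numbers: the shift along the world's x, y, z as a fraction of full scale, then the turn, a rotation vector about the world's x, y, z as a fraction of full scale, then the closure, from 0 (fully open) to 1 (shut). In form: [[[x, y, z, rx, ry, rz, gripper], ...]]. A call has 1 to 10 rows; each row is the pose to reach, as a shift and turn from the pose commanded when the call began, turning the shorter way round; what a row does not reach only later rows make up. Full scale, the value 1, is 0.5 m for a shift and pi rad for a turn. A row lasts 1/10 s, in which the tool goes at most 50 mm and 8.59 degrees, less where a joint would pass 70% of its speed; a pose out of reach is approached as far as the arm can. A call with a number of a shift or a turn outside -1 to 1 is refused whole. A call with a gripper value outside its range is refused whole. The fingers move at their own pace and stop on an object; "newtons" is the grip in N (left out, the last holds). Time passes only in rows, so rows that repeat a pose let the fingers close. It gives the time, the measured TCP pose, the force, the opening and the grip force at its end, in the units of the state.
- manip.read_state(): the state, without advancing time (a new reading comes with each control period).
- manip.camera(name): name is "side" or "top"; returns a dict with "frame" (420x560x3 uint8, red, green, blue), "range_z" (420x560 float32, mm along the optical axis (not along the pixel's ray), 0 where there is no reading), "vfov" (degrees; the focal length in pixels is half the picture's height over the tangent of half this angle, whatever the lens; pixels are square), "cx", "cy" (the principal point, pixels), "cam_to_world" (4x4, takes a point from camera to world coordinates). Camera axes: x right, y down, z forward; pixel columns grow to the right and rows downward; lengths in mm; the calibration is good to about 2 mm. A picture is of the moment at which its call begins.
- manip.sign_off(): hands the job in; it is judged then, once.
The state is a dict: "clock": time; "joints": joint angles; "qd": joint speeds; "effort": joint torques, N m; "eef_pos": TCP position; "eef_rot": TCP orientation; "wrist_force": force on the tool from outside, world axes, zero at the start; "moment": the same for the moment, N m; "finger_gap": finger opening in mm; "finger_force": force on a finger pad.
Only numpy, scipy, OpenCV 4.12 (cv2) and the standard library are available. Lean on these libraries where they do the work, as an engineer would, in place of code of your own. Each camera call takes 0.05 s, during which the arm holds its last target. There are 200 camera calls.

## Task

The filter cover of the fume extractor on the repair bench has two winged quarter-turn fasteners and one plain round plug; one winged fastener is locked (wing across the case), the other is still open (wing along the case, standing a little higher). Press the open one straight down first, then, keeping it down, turn it a quarter turn clockwise, seen from above, so that its cam catches when you let go. Leave the other winged fastener locked.

Things in the scene. Friction and masses are not known exactly. Their poses are not given: they have to be found in the camera images.
- open_wing (a point): Open fastener's head: black wing 44 mm long, 12 wide, 24 tall on a metal flange 42 mm across, 4 thick. Point: centre of the wing's top, moving and turning with it; x along the wing, y across, z up. Wing top 45 mm, flange top 21 mm above the aluminium cover of a white case (220 x 400 x 90 mm high). In line at 110 mm spacing, any order: the other winged fastener and a round black plug 21 mm high.
- open_turn (a joint): Turn of the open fastener's head (rad): near 0 = open, wing along the case's long side; 1.57 = locked, wing across the case. Grows clockwise seen from above (turn the wing about its vertical axis); stops just beyond either end. Light friction, 0.03 N m.
- open_press (a joint): How far that head is pushed down (m): 0 = up, 0.012 = bottom stop. A spring lifts it with 4 N at 0 and 10 N at 0.012. A cam wall blocks turning past 0.16 rad until it is down 0.006 or more; push first, hold about 0.009 while turning. Let go at the quarter turn, it rises and catches at about 0.003, and cannot turn back.
- locked_turn (a joint): The same turn reading (rad) of the other winged fastener, alike but already locked: near 1.57, to be left so. Its wing lies across the case and 3 mm lower than the open one.

How it is judged (in metres and radians):
On the way:
1. the open fastener is pushed down far enough to turn before it is turned (value of joint open_press above 0.0055 m and value of joint open_turn below 0.3 rad), for 0.05 s.
At the end, for the whole second after the job is handed in: The open fastener is turned to within about 12 degrees of the full quarter turn and has sprung up into its catch (pushed-in reading 1.5 to 4.5 mm), and the other winged fastener is still locked (value of joint each of open_turn, locked_turn above 1.35 rad and value of joint open_press between 0.0015 and 0.0045 m); the robot touches nothing.
It fails at once if the fastener that was locked is turned open (value of joint locked_turn below 1.2 rad).
It also fails if it takes over 32 s, if anything falls off the work surface, if the arm or the gripper's body presses on something with over 40 N, if the wrist force passes 120 N, or if a joint passes its speed limit or range.

## Working session

There is one attempt and no reset: what is moved stays moved. The work goes in short steps, Python scripts to look and compute and a tool call to move; the robot and the scene stay as the last step left them, time stands still between calls to the robot, and variables do not carry over. Pictures are saved under pics/ and viewed, at most 10 in all, crops included, and the job is handed in when it is done.

Besides the shell and the picture viewer there is one more tool, called after ">>>" as name([rows], argument=value, ...), one row to a line, values as JSON. servo_tool: Moves the arm, as the interface text tells. Its arguments: {"type":"object","properties":{"motion":{"type":"array"},"newtons":{"type":"number"}},"required":["motion"]}

```bash
mkdir -p pics; cat > h.py <<'E'
import numpy as np, cv2
from cell import manip
def cloud(c):
    d=c["range_z"]; h,w=d.shape; f=h/2/np.tan(np.radians(c["vfov"])/2)
    v,u=np.mgrid[:h,:w]
    p=np.stack([(u-c["cx"])/f*d,(v-c["cy"])/f*d,d,np.ones_like(d)],-1)@np.array(c["cam_to_world"]).T
    p=p[...,:3]; p[d==0]=np.nan
    return p
E
python3 - <<'E'
from h import *
fr=[]
for n in("top","side"):
    c=manip.camera(n); np.save(n+".npy",c,allow_pickle=True); fr.append(c["frame"])
    cv2.imwrite(f"pics/{n}1.png",c["frame"][...,::-1])
    print(n,np.round(c["cam_to_world"],2).tolist(),c["vfov"])
s=manip.read_state();print(s["clock"],s["eef_pos"],s["eef_rot"])
E
```

```text
top [[0.03, -0.98, 0.2, 453.92], [-1.0, -0.03, 0.01, 38.25], [-0.0, -0.2, -0.98, 811.02], [0.0, 0.0, 0.0, 1.0]] 55.232480403604505
side [[-0.84, -0.39, 0.37, 337.56], [-0.54, 0.59, -0.61, 422.19], [0.01, -0.71, -0.7, 613.41], [0.0, 0.0, 0.0, 1.0]] 57.313808170830875
0.1 [ 142.29633155 -531.04817672  204.95393166] [-3.14060766e+00 -5.47158901e-05  2.61784437e-01]
```

View pics/top1.png

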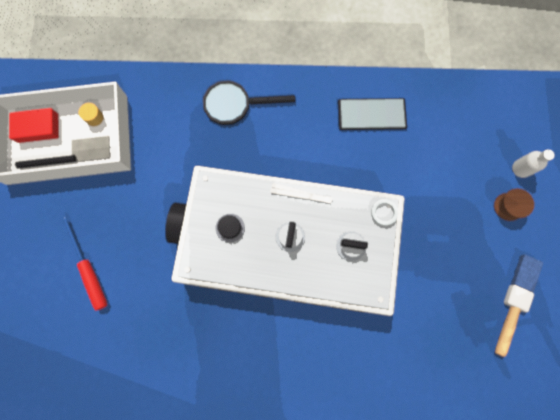

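View pics/side1.png

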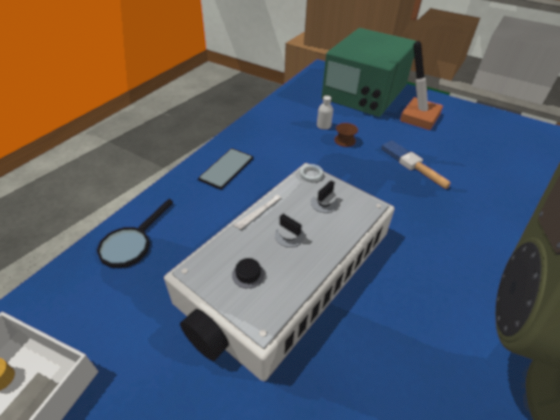

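The top view shows the plug at about (229,227), the locked wing across the case at (291,235) and the open wing along the case at (354,244). The side view agrees, with the open wing at (326,193).

```bash
python3 - <<'E'
from h import *
for n,boxes in(("top",((335,225,378,265),(275,215,310,255),(212,210,247,245))),("side",((308,175,345,212),(272,208,308,245)))):
    c=np.load(n+".npy",allow_pickle=True).item(); p=cloud(c); g=c["frame"].max(2)
    for a,b,e,d in boxes:
        m=g[b:d,a:e]<90; q=p[b:d,a:e][m]; q=q[np.isfinite(q[:,0])]
        zt=np.percentile(q[:,2],90); t=q[q[:,2]>zt-6]
        r=cv2.minAreaRect(t[:,:2].astype(np.float32)); 
        bx=cv2.boxPoints(r); e1,e2=bx[1]-bx[0],bx[2]-bx[1]; l=max(e1,e2,key=np.linalg.norm)
        print(n,len(t),"ztop",zt.round(1),"c",np.round(r[0],1),"size",np.round(r[1],1),"dir deg",np.degrees(np.arctan2(l[1],l[0])).round(1),"mean",t.mean(0).round(1))
    if n=="top":
        m=(p[...,2]>80)&(p[...,2]<115); k=p[m]; r=cv2.minAreaRect(k[:,:2].astype(np.float32)); print("case",r,np.median(k[:,2]))
E
```

```text
top 142 ztop 136.7 c [536.  -84.9] size [41.2  9.3] dir deg 83.3 mean [535.6 -85.1 135.3]
top 133 ztop 134.7 c [548.6  22.3] size [ 9.5 40. ] dir deg -8.1 mean [548.2  22.4 133. ]
top 391 ztop 113.5 c [562.5 131. ] size [37.3 38.8] dir deg -87.2 mean [562.3 131.2 111.8]
case ((560.556884765625, -113.9349365234375), (287.84161376953125, 730.9398193359375), 4.258514881134033) 90.93055448673692
side 101 ztop 135.2 c [537.1 -85.2] size [43.8  9.1] dir deg 83.2 mean [536.7 -82.6 134. ]
side 151 ztop 132.6 c [550.8  23.9] size [12.1 42. ] dir deg -8.6 mean [549.9  25.4 131.2]
```

>>> servo_tool([
  [[0.788,0.892,0,0,0,0.379,0.5],[0.788,0.892,0,0,0,0.379,0.5],[0.788,0.892,0,0,0,0.379,0.5],[0.788,0.892,0,0,0,0.379,0.5],[0.788,0.892,0,0,0,0.379,0.5],[0.788,0.892,0,0,0,0.379,0.5],[0.788,0.892,0,0,0,0.379,0.5],[0.788,0.892,0,0,0,0.379,0.5],[0.788,0.892,0,0,0,0.379,0.5],[0.788,0.892,0,0,0,0.379,0.5]],
], newtons=50)

```text
clock: 1.1
eef_pos: [474.3, -154.6, 205.4]
eef_rot: [-3.142, 0.0, 1.453]
wrist_force: [0.1, -2.0, -0.5]
finger_gap: 46.9
finger_force: 0.0
```

>>> servo_tool([
  [[0,0,0,0,0,0,0.5],[0,0,0,0,0,0,0.5],[0,0,0,0,0,0,0.5]],
])

```text
clock: 1.4
eef_pos: [472.8, -157.2, 205.3]
eef_rot: [-3.141, -0.0, 1.452]
wrist_force: [0.4, 1.0, 0.7]
finger_gap: 47.4
finger_force: 0.0
```

Next is the remaining +64, +72 mm, then a descent to about z 165 for a closer look.

>>> servo_tool([
  [[0.127,0.144,0,0,0,0,0.5],[0.127,0.144,0,0,0,0,0.5],[0.127,0.144,-0.08,0,0,0,0.5],[0.127,0.144,-0.08,0,0,0,0.5],[0.127,0.144,-0.08,0,0,0,0.5]],
])

```text
clock: 1.9
eef_pos: [536.2, -85.8, 165.9]
eef_rot: [-3.14, -0.0, 1.451]
wrist_force: [-0.0, 0.9, 0.1]
finger_gap: 46.8
finger_force: 0.0
```

```bash
python3 - <<'E'
from h import *
o=[]
for n in("top","side"):
    c=manip.camera(n); f=c["frame"][...,::-1]
    x,y=(354,235) if n=="top" else (326,175)
    o.append(cv2.resize(f[y-65:y+65,x-65:x+65],(400,400),interpolation=cv2.INTER_CUBIC))
cv2.imwrite("pics/close.png",np.hstack(o)); s=manip.read_state(); print(s["eef_pos"],s["eef_rot"],s["joints"])
E
```

```text
[536.9755766  -85.85716678 167.26442027] [3.13957715e+00 2.69701596e-04 1.45058612e+00] [-2.25876072e-01  3.18912389e-01  1.58776664e+00 -5.89578121e-05
  1.23288092e+00 -1.05646648e-01]
```

View pics/close.png

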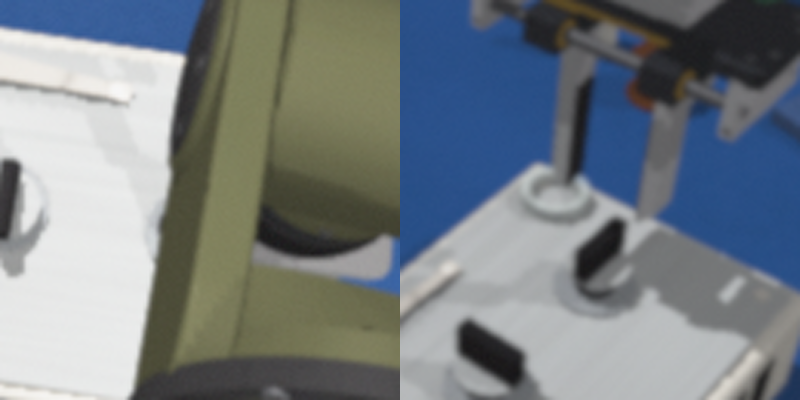

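The side crop shows the fingers above the wing at crop pixel (600,250), one on each side of it. The top view is hidden by the arm. I'll descend to z ≈ 114.5 and grip.

>>> servo_tool([
  [[0,0,-0.05,0,0,0,0.5],[0,0,-0.102,0,0,0,0.5],[0,0,-0.102,0,0,0,0.5],[0,0,-0.102,0,0,0,1],[0,0,-0.102,0,0,0,1],[0,0,-0.102,0,0,0,1],[0,0,-0.102,0,0,0,1],[0,0,-0.102,0,0,0,1],[0,0,-0.102,0,0,0,1]],
], newtons=50)

```text
clock: 2.9
eef_pos: [537.3, -84.6, 115.0]
eef_rot: [3.14, 0.0, 1.452]
wrist_force: [2.0, -0.1, 3.5]
finger_gap: 11.6
finger_force: 50.0
```

Gap is 12 mm, so the wing is held. Now press 10 mm.

>>> servo_tool([
  [[0,0,-0.008,0,0,0,1],[0,0,-0.014,0,0,0,1],[0,0,-0.02,0,0,0,1],[0,0,-0.02,0,0,0,1],[0,0,-0.02,0,0,0,1]],
])

```text
clock: 3.4
eef_pos: [537.4, -84.6, 104.8]
eef_rot: [3.14, 0.0, 1.452]
wrist_force: [0.7, 0.6, 6.8]
finger_gap: 11.7
finger_force: 50.0
```

>>> servo_tool([
  [[0,0,0,0,0,0,1],[0,0,0,0,0,0,1]],
])

```text
clock: 3.6
eef_pos: [537.4, -84.6, 104.9]
eef_rot: [3.14, 0.0, 1.453]
wrist_force: [1.2, 0.7, 8.2]
finger_gap: 11.4
finger_force: 50.0
```

```bash
python3 - <<'E'
from h import *
F=[];Z=[]
for i in range(5):
    c=manip.camera("side"); s=manip.read_state(); F.append(s["wrist_force"]);Z.append(s["eef_pos"])
print(np.mean(F,0),np.mean(Z,0))
f=c["frame"][...,::-1]
cv2.imwrite("pics/press.png",cv2.resize(f[130:260,260:390],(560,560),interpolation=cv2.INTER_CUBIC))
E
```

```text
[1.49641997 0.17949244 7.88626625] [537.37144567 -84.5988076  104.90586362]
```

View pics/press.png

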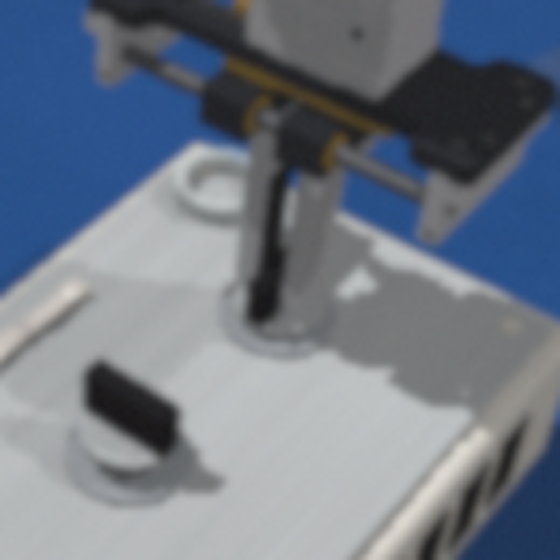

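The crop shows the wing gripped and the flange at (275,325) pushed down. The 8 N force implies about 8 mm of travel. I'll add 1 mm and begin turning clockwise.

>>> servo_tool([
  [[0,0,-0.002,0,0,0,1],[0,0,-0.002,0,0,-0.03,1],[0,0,-0.002,0,0,-0.06,1],[0,0,-0.002,0,0,-0.1,1],[0,0,-0.002,0,0,-0.14,1],[0,0,-0.002,0,0,-0.18,1],[0,0,-0.002,0,0,-0.22,1],[0,0,-0.002,0,0,-0.25,1],[0,0,-0.002,0,0,-0.25,1]],
])

```text
clock: 4.75
eef_pos: [538.7, -85.4, 104.7]
eef_rot: [3.137, -0.003, 0.663]
wrist_force: [8.1, -4.3, 8.4]
finger_gap: 11.4
finger_force: 50.0
```

The head pulls the tool toward (+x, −y), so I'll shift slightly that way and finish the turn.

>>> servo_tool([
  [[0.003,-0.002,0,0,0,-0.03,1],[0.004,-0.002,0,0,0,-0.07,1],[0.004,-0.002,0,0,0,-0.11,1],[0.004,-0.002,0,0,0,-0.15,1],[0.004,-0.002,0,0,0,-0.19,1],[0.004,-0.002,0,0,0,-0.22,1],[0.004,-0.002,0,0,0,-0.25,1],[0.004,-0.002,0,0,0,-0.25,1]],
])

```text
clock: 5.55
eef_pos: [539.5, -87.0, 104.2]
eef_rot: [3.139, -0.002, -0.122]
wrist_force: [1.1, -9.1, 8.7]
finger_gap: 11.8
finger_force: 50.0
```

Yaw changed by 1.574 rad in total. I'll ease up 5 mm with the grip on, then open and retreat.

>>> servo_tool([
  [[0,-0.003,0.006,0,0,0,1],[0,-0.003,0.01,0,0,0,1],[0,-0.003,0.01,0,0,0,0.6],[0,-0.003,0.01,0,0,0,0.6],[0,-0.003,0.01,0,0,0,0.6],[0,-0.003,0.01,0,0,0,0.6],[0,-0.003,0.05,0,0,0,0.6],[0,-0.003,0.12,0,0,0,0.6],[0,-0.003,0.2,0,0,0,0.6],[0,-0.003,0.2,0,0,0,0.6]],
])

```text
clock: 6.55
eef_pos: [540.4, -87.3, 208.1]
eef_rot: [3.141, -0.007, -0.118]
wrist_force: [0.4, -0.3, -0.3]
finger_gap: 37.6
finger_force: 0.0
```

>>> servo_tool([
  [[-0.1,-0.1,0,0,0,0,0.6],[-0.2,-0.2,0,0,0,0,0.6],[-0.3,-0.3,0,0,0,0,0.6],[-0.3,-0.4,0,0,0,0,0.6],[-0.3,-0.5,0,0,0,0,0.6],[-0.3,-0.5,0,0,0,0,0.6],[-0.3,-0.5,0,0,0,0,0.6]],
])

```text
clock: 7.25
eef_pos: [386.9, -340.9, 202.1]
eef_rot: [-3.141, 0.002, -0.123]
wrist_force: [-0.2, 1.0, 0.4]
finger_gap: 37.5
finger_force: 0.0
```

```bash
python3 - <<'E'
from h import *
o=[]
for n,x,y in(("top",325,240),("side",308,210)):
    c=manip.camera(n); p=cloud(c); g=c["frame"].max(2)
    o.append(cv2.resize(c["frame"][y-65:y+65,x-65:x+65,::-1],(400,400),interpolation=cv2.INTER_CUBIC))
    for a,b,e,d in (((335,225,378,265),(275,215,310,255)) if n=="top" else ((308,175,345,212),(272,208,308,245))):
        q=p[b:d,a:e][g[b:d,a:e]<90]; q=q[np.isfinite(q[:,0])]
        zt=np.percentile(q[:,2],90); t=q[q[:,2]>zt-6]
        w,v=np.linalg.eigh(np.cov(t[:,:2].T)); print(n,zt.round(1),t.mean(0).round(1),np.degrees(np.arctan2(v[1,1],v[0,1])).round(1))
cv2.imwrite("pics/end.png",np.hstack(o)); s=manip.read_state(); print(s["clock"],s["eef_pos"],s["wrist_force"])
E
```

```text
top 134.4 [535.5 -85.  132.7] 173.7
top 134.4 [548.2  22.5 132.9] 171.9
side 132.6 [537.4 -83.3 131.1] 171.8
side 132.8 [550.2  25.4 131.5] 172.1
7.35 [ 388.20537711 -337.31066588  202.26004995] [-0.164289    0.34063168  0.91958448]
```

View pics/end.png

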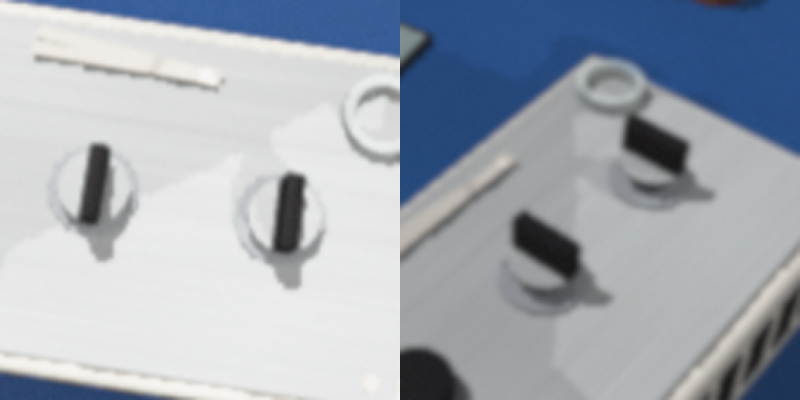

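Both wings (top crop at (95,185) and (290,212)) now lie parallel across the case and at the same height. I'm handing in.

```bash
python3 -c "
from cell import manip
print(manip.sign_off())"
```

```text
the job is handed in; nothing more can be done
None
```

The open fastener was pressed, turned a quarter turn clockwise and caught: in the last pictures both wings lie parallel across the case at the same height. The other fastener was left locked, and the job was handed in at about 7.4 s with the arm clear; no verdict was returned.

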